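Feel out the slack in a sorting wheel's crank, park it mid-slack and bolt the wheel

TASK

The chip-sorting wheel has to be bolted with its worn hub unloaded. Take the crank by its wooden knob and feel its free play without turning the wheel itself: swing it gently clockwise (seen from above) until the wheel just resists, then anticlockwise until it just resists again, set it in the middle between those two points and let go of it. Then push the brass locking bolt fully home towards the wheel, and leave the crank centred and the other things on the counter undisturbed.

Things in the scene. Friction and masses are not known exactly. Their poses are not given: they have to be found in the camera images.
- stand: Fixed cast-iron stand; origin on the counter on the vertical axis shared by wheel and crank. Foot 170 mm across. On its own -y side an iron bracket (34 mm wide in x, from 164 to 242 mm from the axis, top 76 mm above the counter, guide at the wheel end to 106 mm) carries the locking bolt, which slides along the stand's +y towards the wheel.
- wheel: Cast-iron sorting wheel, a tray 260 mm across with raised rim and eight pockets; origin on its vertical axis 70 mm above the counter; rim top at 100 mm, hub top at 116 mm. Stiff: it stays put until pushed with about 14 N at the crank knob, then turns; it must not turn over 2.5 degrees. Its pockets and marks bear no relation to the crank's play: they differ each time.
- rim_stud (a point): Small brass stud on the wheel's rim, 127 mm from the axis, 101 mm above the counter; it turns with the wheel.
- crank: Steel crank on the wheel's hub, same vertical axis; origin on the axis 70 mm above the counter, x along the arm to the knob. Arm 18 mm wide, top at 130 mm. Worn hub: within its free play (10 to 30 degrees in all, not known) it swings with about 1 N of drag at the knob and stays where left; at each end it meets a solid stop in the wheel.
- knob (a point): Middle of the upright wooden knob at the end of the crank, a cylinder 28 mm across reaching from 136 to 182 mm above the counter; this point is 85 mm from the axis, 159 mm above the counter. The knob is fixed to the crank.
- tell_pin (a point): Tell-tale pin out of sight inside the hub, on the axis 90 mm above the counter, for the judge alone: worked by the slack, it rises 4 mm per radian as the crank goes anticlockwise within its play and stands 20 mm above the crank's origin at mid-play. Its whole travel is little more than a millimetre, lost in the noise of the readings.
- bolt (a joint): Locking bolt slide, 0 = drawn back, 0.025 m = fully home against its stop at the wheel rim; it grows as the bolt moves towards the wheel (the stand's +y). Drags with about 3 N and stays where it is left.
- bolt_post (a point): Rounded top end of the bolt's upright brass post, a cylinder 16 mm across from 80 to 130 mm above the counter, on the bolt bracket; this point is on its axis at 130 mm above the counter, 217 mm from the wheel axis when drawn back and 192 mm when home. Free space behind it (away from the wheel).
- ashtray: Brown bakelite ashtray, 124 mm across, 36 mm high; origin under its centre. Leave alone.
- loupe: Brass jeweller's loupe standing upright, 52 mm across, 43 mm high; origin under its centre. Leave alone.
- counterweight: Cast lead counterweight, 62 mm across, 67 mm high with its eye; origin under its centre. Leave alone.
- token_dish: Copper dish of brass tokens, 116 mm across, 32 mm high; origin under its centre. Leave alone.
- chips_a: Stack of clay chips, 39 mm across, 41 mm high; origin under its centre. Leave alone.
- chips_b: Stack of clay chips, 39 mm across, 27 mm high; origin under its centre. Leave alone.

How it is judged:
By the outcome, as a careful person would: the job done as asked, in the order asked, and still so for the second after the job is handed in, with the robot touching nothing.
It also fails if it takes over 61 s, if anything falls off the work surface, if the arm or the gripper's body presses on something with over 40 N, if the wrist force passes 120 N, or if a joint passes its speed limit or range.

ROBOT

A 7-joint arm with a two-finger parallel gripper is mounted at the origin on the work surface. World frame = base frame: x ahead of the robot, y to its left, z up, the work surface at z = 0. Lengths are in mm, angles in rad, forces in N, time in s.
With the tool pointing down it reaches from about 425 to 950 mm from the base axis. Payload 4.7 kg.
Tool frame: the origin (TCP) lies midway between the tips of the shut fingers; the grasp point (between the pads) lies 19 mm behind it; z points along the fingers, y is the line along which they close (so a half turn about z gives the same grasp; the last joint's range is limited). The gripper opens to 87 mm and grips with 3 to 60 N. Pads are 19 mm wide; open, the fingers measure 117 mm over their backs; the gripper's body (75 mm by 190 mm) begins 51 mm behind the grasp point.
Start: joints at [1.112, 0.469, -0.049, 1.532, 0.024, 1.141, -0.082], TCP at [281.312, -613.606, 222.573] pointing down, gripper open.
Joint ranges: [-2.59, 2.59], [-0.33, 1.99], [-1.39, 1.29], [0.1, 2.45], [-1.04, 4.18], [0.21, 1.99], [-2.66, 2.66]. Speed limits (rad/s): [2.57, 2.57, 3.14, 3.14, 3.14, 3.14, 3.14].

INTERFACE

Orientations are given as a unit quaternion [w, x, y, z].
In Python, from rig import bot gives the robot as it stands. The module is installed in compiled form; this text tells all that it offers.
- The arm moves only by the tool servo_tool, never from a script. Its argument "series" is a list of rows, each a list of 2 entries, a list of its own where there are three numbers: the shift along the tool's x, y, z in mm, then the turn, a rotation vector about the tool's x, y, z in degrees. A call has 1 to 20 rows; each row shifts and turns the commanded pose from where the row before left it, along the tool's axes as they then stand; what a row does not reach is not made up. A row lasts 1/12 s, in which the tool goes at most 41.7 mm and 7.16 degrees, less where a joint would pass 70% of its speed; a pose out of reach is approached as far as the arm can. A call with a gripper value outside its range is refused whole. "grip" is the finger opening in mm, from 0 to 87, set as the call begins (left out, the last holds). The fingers move at their own pace and stop on an object; "squeeze" is the grip in N (left out, the last holds). Time passes only in rows, so rows that do not move let the fingers close. It gives the time, the measured TCP pose, the force, the opening and the grip force at its end, in the units of the state.
- bot.get_state(): the state, without advancing time (a new reading comes with each control period).
- bot.camera(name): name is "scene" or "top"; returns the picture (384x512x3 uint8, red, green, blue); there is no depth.
- bot.camera_info(name): a dict with "vfov" (degrees; the focal length in pixels is half the picture's height over the tangent of half this angle, whatever the lens; pixels are square), "cx", "cy" (the principal point, pixels), "k1" (the pictures are not rectified: a ray, as slopes to the right and down, at radius r is drawn at 1 + k1 r^2 times it, then the intrinsics apply), "origin" and "rotation" of the camera in the world. Camera axes: x right, y up, looking along -z (the intrinsics and any distortion apply to the point x, -y, -z); pixel columns grow to the right and rows downward; lengths in mm; the calibration is good to about 2 mm. A picture is of the moment at which its call begins. camera_info takes no time and is no camera call.
- bot.hand_in(): hands the job in; it is judged then, once.
Trained networks look in the newest picture that a camera, given by its name, has taken for a name from the list of things; names that differ only in an ending like _2 or _b are one class to them, and where a whole thing is asked for, a point or a joint stands for the part that bears it (a point fixed in the world has none). Each returns a list of dicts, best first, with "confidence" (0 to 1); they miss things now and then, are a little off and sometimes report something else, mostly with a low value. They report only what shows in the picture. A call takes as long as a camera call.
- bot.look_for(camera, target): "point" ([x, y, z] in mm, in world coordinates, good to about 4 mm: the middle of the surface that is visible of it).
- bot.mark_of(camera, target): "point" ([x, y, z] in mm, in world coordinates, good to about 4 mm: a listed point, or the origin of a listed thing).
The state is a dict: "time": time; "q": joint angles; "joint_velocities": joint speeds; "tau": joint torques, N m; "tcp_pos": TCP position; "tool_rot": TCP orientation; "force": force on the tool from outside, world axes, zero at the start; "moment": the same for the moment, N m; "opening": opening from 0.0 (shut) to 1.0 (fully open); "gripper_force": force on a finger pad.
Only numpy, scipy, OpenCV 4.12 (cv2) and the standard library are available. Lean on these libraries where they do the work, as an engineer would, in place of code of your own. Each camera call takes 0.05 s, during which the arm holds its last target. There are 200 camera calls.

## Working session

There is one attempt and no reset: what is moved stays moved. The work goes in short steps, Python scripts to look and compute and a tool call to move; the robot and the scene stay as the last step left them, time stands still between calls to the robot, and variables do not carry over. Pictures are saved under pics/ and viewed, at most 10 in all, crops included, and the job is handed in when it is done.

Besides the shell and the picture viewer there is one more tool, called after "Emit:" as name([rows], argument=value, ...), one row to a line, values as JSON. servo_tool: Moves the arm, as the interface text tells. Its arguments: {"type":"object","properties":{"series":{"type":"array","items":{"type":"array"}},"grip":{"type":"number"},"squeeze":{"type":"number"}},"required":["series"]}

```bash
mkdir -p pics; python3 - <<'E'
from rig import bot
import cv2,numpy as np
s=bot.get_state();print({k:np.round(v,3).tolist() for k,v in s.items()})
for c in("scene","top"):
    im=bot.camera(c);cv2.imwrite(f"pics/{c}0.png",im[:,:,::-1])
    i=bot.camera_info(c);print(c,i)
    for t in("stand","wheel","crank","knob","rim_stud","bolt_post","ashtray","loupe","counterweight","token_dish","chips_a"):
        print(c,t,[(np.round(d["point"]).tolist(),round(d["confidence"],2)) for d in bot.mark_of(c,t)][:3])
E
```

```text
{'time': 0.0, 'q': [1.112, 0.469, -0.049, 1.534, 0.024, 1.141, -0.082], 'joint_velocities': [-0.001, 0.0, 0.001, 0.001, -0.001, -0.001, -0.003], 'tau': [0.001, -50.798, -0.08, -23.615, -0.061, 0.038, 0.0], 'tcp_pos': [281.01, -613.081, 221.504], 'tool_rot': [-0.001, 0.977, 0.213, -0.0], 'force': [-0.06, 0.104, 0.146], 'moment': [-0.016, -0.019, 0.021], 'gripper_force': 0.0, 'opening': 0.999}
scene {'vfov': 44.93881879472409, 'cx': 259.83249877974635, 'cy': 189.4890511966598, 'k1': -0.08157457912408027, 'origin': array([953.63764233, 613.2632834 , 941.66636725]), 'rotation': array([0.28410619, 0.10611087, 0.30347291, 0.90328752])}
scene stand [([565.0, 116.0, -2.0], 0.74), ([593.0, 200.0, 161.0], 0.67), ([567.0, 119.0, 67.0], 0.63)]
scene wheel [([567.0, 120.0, 67.0], 0.73)]
scene crank [([563.0, 120.0, 73.0], 0.79)]
scene knob [([595.0, 201.0, 159.0], 0.84)]
scene rim_stud [([488.0, 18.0, 99.0], 0.95), ([471.0, 320.0, -5.0], 0.38)]
scene bolt_post [([580.0, -100.0, 129.0], 0.51)]
scene ashtray []
scene loupe [([674.0, -62.0, -2.0], 0.84)]
scene counterweight [([387.0, 164.0, 1.0], 0.
[... 350 characters left out ...]
.69940503, -0.04934777,  0.06300384,  0.71023089])}
top stand [([389.0, 161.0, -0.0], 0.72), ([569.0, 121.0, -2.0], 0.7)]
top wheel [([569.0, 114.0, 66.0], 0.78), ([472.0, 318.0, 1.0], 0.39)]
top crank [([564.0, 116.0, 71.0], 0.72)]
top knob [([597.0, 196.0, 158.0], 0.93)]
top rim_stud [([469.0, 314.0, 2.0], 0.74), ([486.0, 16.0, 100.0], 0.62)]
top bolt_post [([582.0, -96.0, 132.0], 0.62)]
top ashtray [([654.0, 317.0, -1.0], 0.75)]
top loupe [([676.0, -66.0, 1.0], 0.6), ([443.0, -91.0, -2.0], 0.39)]
top counterweight [([442.0, -91.0, -1.0], 0.88)]
top token_dish [([470.0, 316.0, -0.0], 0.96), ([595.0, 194.0, 160.0], 0.41)]
top chips_a [([390.0, 163.0, 1.0], 0.78), ([753.0, 89.0, 4.0], 0.74)]
```

View pics/scene0.png

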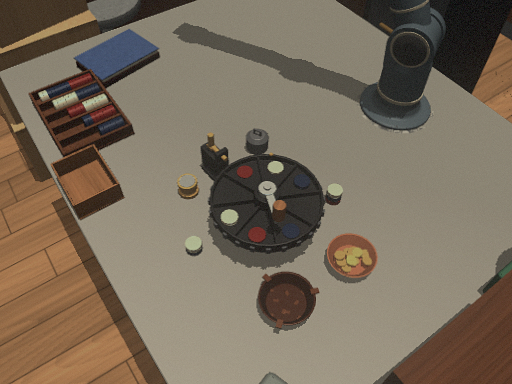

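View pics/top0.png

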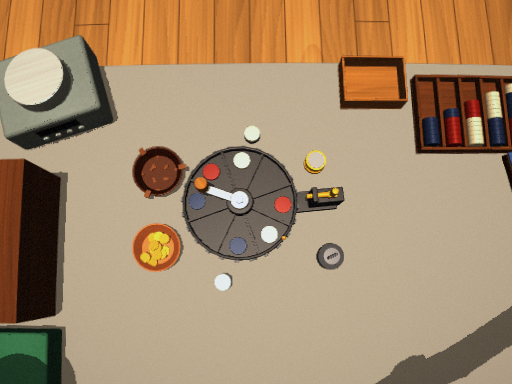

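The scene view shows the crank hub at about (267,188) px, the knob at (280,207) and the bolt post at (211,140). In the top view the hub is at (239,200), the knob at (201,183) and the post at (335,191). The networks agree with both: axis about (566,118), knob at r ≈ 86 and 69.5°, post at r ≈ 217. I'll move above the knob with tool x radial.

Emit:
servo_tool([
  [[0, 0, -6], [0, 0, -6.4]],
  [[0, 0, -6], [0, 0, -6.4]],
  [[0, 0, -6], [0, 0, -6.4]],
  [[0, 0, -6], [0, 0, -6.4]],
  [[0, 0, -6], [0, 0, -6.4]],
  [[0, 0, -6], [0, 0, -6.4]],
  [[0, 0, -6], [0, 0, -6.4]],
  [[39, 0.5, 0], [0, 0, 0]],
  [[39, 0.5, 0], [0, 0, 0]],
  [[39, 0.5, 0], [0, 0, 0]],
  [[39, 0.5, 0], [0, 0, 0]],
  [[39, 0.5, 0], [0, 0, 0]],
  [[39, 0.5, 0], [0, 0, 0]],
  [[39, 0.5, 0], [0, 0, 0]],
  [[39, 0.5, 0], [0, 0, 0]],
  [[39, 0.5, 0], [0, 0, 0]],
  [[39, 0.5, 0], [0, 0, 0]],
  [[39, 0.5, 0], [0, 0, 0]],
  [[39, 0.5, 0], [0, 0, 0]],
  [[39, 0.5, 0], [0, 0, 0]],
], grip=70, squeeze=8)

```text
time: 2.87
tcp_pos: [465.9, -139.5, 265.0]
tool_rot: [0.001, 0.822, 0.569, 0.0]
force: [0.6, -0.5, -0.3]
opening: 0.805
gripper_force: 0.0
```

Emit:
servo_tool([
  [[39, 0.5, 0], [0, 0, 0]],
  [[39, 0.5, 0], [0, 0, 0]],
  [[39, 0.5, 0], [0, 0, 0]],
  [[39, 0.5, 0], [0, 0, 0]],
  [[39, 0.5, 0], [0, 0, 0]],
  [[39, 0.5, 0], [0, 0, 0]],
  [[39, 0.5, 0], [0, 0, 0]],
  [[39, 0.5, 0], [0, 0, 0]],
  [[30, 0.5, 0], [0, 0, 0]],
  [[0, 0, 0], [0, 0, 0]],
  [[0, 0, 0], [0, 0, 0]],
  [[0, 0, 0], [0, 0, 0]],
])

```text
time: 3.87
tcp_pos: [589.9, 176.5, 264.2]
tool_rot: [0.0, 0.822, 0.569, -0.001]
force: [-0.3, -0.5, 0.7]
opening: 0.801
gripper_force: 0.0
```

```bash
cat > h.py <<'E'
from rig import bot
import numpy as np
from scipy.spatial.transform import Rotation as R
def rot(s=None):
    return R.from_quat(np.asarray((s or bot.get_state())["tool_rot"]),scalar_first=True)
def to_tool(target,phi):
    s=bot.get_state();r=rot(s)
    a=np.radians(phi);Rt=np.array([[np.cos(a),np.sin(a),0],[np.sin(a),-np.cos(a),0],[0,0,-1]]).T
    Rt=np.column_stack([[np.cos(a),np.sin(a),0],[np.sin(a),-np.cos(a),0],[0,0,-1]])
    print("t",round(s["time"],2),"pos",np.round(s["tcp_pos"],1),"phi",np.round(np.degrees(np.arctan2(*r.as_matrix()[[1,0],0])),2),"F",np.round(s["force"],2))
    print("shift in tool",np.round(r.inv().apply(np.array(target)-s["tcp_pos"]),1),"turn",np.round(np.degrees((r.inv()*R.from_matrix(Rt)).as_rotvec()),2))
E
python3 - <<'E'
from h import *
to_tool([596,198.5,141],69.5)
for c in("scene","top"):
    bot.camera(c)
    for t in("knob","crank","stand","wheel"):
        print(c,t,[(np.round(d["point"],1).tolist(),round(d["confidence"],2)) for d in bot.mark_of(c,t)][:2])
E
```

```text
t 3.87 pos [589.9 176.5 264.2] phi 69.39 F [-0.34 -0.46  0.68]
shift in tool [ 22.9  -2.  123.2] turn [-0.    0.07 -0.11]
scene knob [([595.2, 201.6, 162.9], 0.9)]
scene crank [([564.2, 121.0, 74.3], 0.63)]
scene stand [([563.8, 116.4, -0.0], 0.94)]
scene wheel [([564.5, 117.5, 69.7], 0.55)]
top knob []
top crank []
top stand [([677.1, -67.1, 0.5], 0.22)]
top wheel [([390.8, 159.1, -0.4], 0.37)]
```

Emit:
servo_tool([
  [[8, -1, 15], [0, 0, 0]],
  [[8, -1, 15], [0, 0, 0]],
  [[7.5, 0, 15], [0, 0, 0]],
  [[0, 0, 15], [0, 0, 0]],
  [[0, 0, 15], [0, 0, 0]],
  [[0, 0, 15], [0, 0, 0]],
  [[0, 0, 15], [0, 0, 0]],
  [[0, 0, 12], [0, 0, 0]],
  [[0, 0, 6], [0, 0, 0]],
  [[0, 0, 0], [0, 0, 0]],
  [[0, 0, 0], [0, 0, 0]],
  [[0, 0, 0], [0, 0, 0]],
])

```text
time: 5.37
tcp_pos: [596.8, 200.7, 142.2]
tool_rot: [0.0, 0.822, 0.57, 0.001]
force: [0.4, -0.4, 0.3]
opening: 0.805
gripper_force: 0.0
```

Emit:
servo_tool([
  [[0, 0, 0], [0, 0, 0]],
  [[0, 0, 0], [0, 0, 0]],
  [[0, 0, 0], [0, 0, 0]],
  [[0, 0, 0], [0, 0, 0]],
  [[0, 0, 0], [0, 0, 0]],
  [[0, 0, 0], [0, 0, 0]],
  [[0, 0, 0], [0, 0, 0]],
  [[0, 0, 0], [0, 0, 0]],
  [[0, 0, 0], [0, 0, 0]],
  [[0, 0, 0], [0, 0, 0]],
  [[0, 0, 0], [0, 0, 0]],
  [[0, 0, 0], [0, 0, 0]],
], grip=20, squeeze=8)

```text
time: 6.37
tcp_pos: [596.3, 200.1, 141.6]
tool_rot: [0.0, 0.822, 0.569, -0.0]
force: [-0.1, -0.7, 0.2]
opening: 0.318
gripper_force: 8.0
```

```bash
python3 - <<'E'
from h import *
import cv2
to_tool([596,199,141],69.5)
im=bot.camera("scene");s=bot.get_state();print(s["opening"]*87,s["gripper_force"],s["force"],s["moment"])
cv2.imwrite("pics/g.png",cv2.resize(im[110:290,180:400,::-1],None,fx=3,fy=3))
E
```

```text
t 6.37 pos [596.3 200.1 141.6] phi 69.42 F [-0.1  -0.68  0.15]
shift in tool [-1.1  0.1  0.6] turn [ 0.    0.   -0.08]
28.231786584713344 8.000009846873581 [-0.18399942 -0.99412244  1.24000803] [-0.02153263 -0.0260977   0.0526733 ]
```

View pics/g.png

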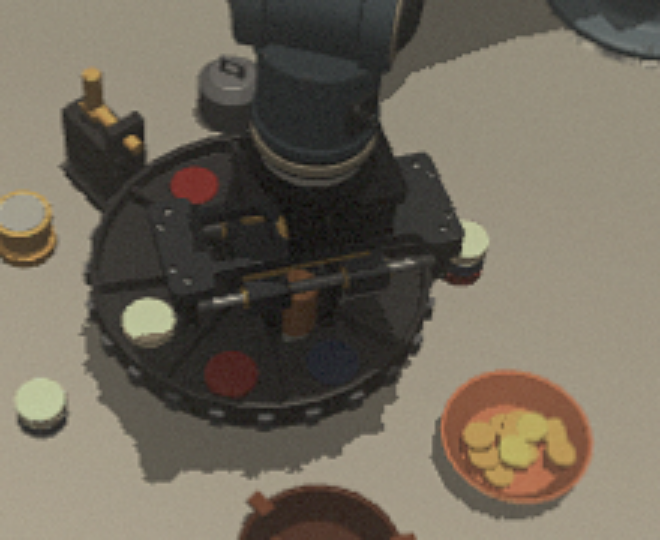

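Picture: the knob is between the pads at about (298,300) px in the crop. The opening is 28.2 mm, which matches the knob's 28 mm. I'll start feeling clockwise in small steps.

Emit:
servo_tool([
  [[0, 0.74, 0], [0, 0, 0.5]],
  [[0, 0.74, 0], [0, 0, 0.5]],
  [[0, 0, 0], [0, 0, 0]],
  [[0, 0, 0], [0, 0, 0]],
])

```text
time: 6.75
tcp_pos: [597.8, 199.5, 141.5]
tool_rot: [0.0, 0.827, 0.562, 0.0]
force: [-0.1, -0.2, 0.7]
opening: 0.315
gripper_force: 8.0
```

Emit:
servo_tool([
  [[0, 0.74, 0], [0, 0, 0.5]],
  [[0, 0.74, 0], [0, 0, 0.5]],
  [[0, 0, 0], [0, 0, 0]],
  [[0, 0, 0], [0, 0, 0]],
])

```text
time: 7.08
tcp_pos: [599.3, 198.9, 141.6]
tool_rot: [0.0, 0.832, 0.555, 0.0]
force: [-0.0, -0.7, 1.1]
opening: 0.32
gripper_force: 8.0
```

Emit:
servo_tool([
  [[0, 0.74, 0], [0, 0, 0.5]],
  [[0, 0.74, 0], [0, 0, 0.5]],
  [[0, 0, 0], [0, 0, 0]],
  [[0, 0, 0], [0, 0, 0]],
])

```text
time: 7.42
tcp_pos: [600.6, 198.4, 141.5]
tool_rot: [0.0, 0.837, 0.548, 0.0]
force: [0.7, -0.2, 1.1]
opening: 0.314
gripper_force: 8.0
```

Emit:
servo_tool([
  [[0, 0.74, 0], [0, 0, 0.5]],
  [[0, 0.74, 0], [0, 0, 0.5]],
  [[0, 0, 0], [0, 0, 0]],
  [[0, 0, 0], [0, 0, 0]],
])

```text
time: 7.75
tcp_pos: [602.0, 197.8, 141.6]
tool_rot: [0.0, 0.841, 0.54, 0.0]
force: [-0.4, 0.5, 0.8]
opening: 0.32
gripper_force: 8.0
```

Emit:
servo_tool([
  [[0, 0.74, 0], [0, 0, 0.5]],
  [[0, 0.74, 0], [0, 0, 0.5]],
  [[0, 0, 0], [0, 0, 0]],
  [[0, 0, 0], [0, 0, 0]],
])

```text
time: 8.08
tcp_pos: [602.1, 197.6, 141.5]
tool_rot: [-0.0, 0.846, 0.533, -0.001]
force: [-5.3, 0.8, 2.4]
opening: 0.32
gripper_force: 8.0
```

Emit:
servo_tool([
  [[0, 0.74, 0], [0, 0, 0.5]],
  [[0, 0.74, 0], [0, 0, 0.5]],
  [[0, 0, 0], [0, 0, 0]],
  [[0, 0, 0], [0, 0, 0]],
])

```text
time: 8.42
tcp_pos: [602.0, 197.3, 141.4]
tool_rot: [-0.001, 0.85, 0.526, -0.002]
force: [-8.4, 0.4, 5.8]
opening: 0.319
gripper_force: 8.0
```

The clockwise stop is at TCP (602.1, 197.6), and the wheel held. Next I go back anticlockwise: 10° as one smooth swing (inside the minimum play), then step by step.

Emit:
servo_tool([
  [[0, -1.48, 0], [0, 0, -1]],
  [[0, -1.48, 0], [0, 0, -1]],
  [[0, -1.48, 0], [0, 0, -1]],
  [[0, -1.48, 0], [0, 0, -1]],
  [[0, -1.48, 0], [0, 0, -1]],
  [[0, -1.48, 0], [0, 0, -1]],
  [[0, -1.48, 0], [0, 0, -1]],
  [[0, -1.48, 0], [0, 0, -1]],
  [[0, -1.48, 0], [0, 0, -1]],
  [[0, -1.48, 0], [0, 0, -1]],
  [[0, 0, 0], [0, 0, 0]],
  [[0, 0, 0], [0, 0, 0]],
])

```text
time: 9.42
tcp_pos: [590.6, 202.0, 141.5]
tool_rot: [0.0, 0.802, 0.598, -0.0]
force: [-0.7, -1.9, 1.5]
opening: 0.319
gripper_force: 8.0
```

Emit:
servo_tool([
  [[0, -0.74, 0], [0, 0, -0.5]],
  [[0, -0.74, 0], [0, 0, -0.5]],
  [[0, 0, 0], [0, 0, 0]],
  [[0, 0, 0], [0, 0, 0]],
])

```text
time: 9.75
tcp_pos: [589.3, 202.3, 141.6]
tool_rot: [0.0, 0.796, 0.605, -0.0]
force: [-2.0, -1.0, 0.9]
opening: 0.317
gripper_force: 8.0
```

Emit:
servo_tool([
  [[0, -0.74, 0], [0, 0, -0.5]],
  [[0, -0.74, 0], [0, 0, -0.5]],
  [[0, 0, 0], [0, 0, 0]],
  [[0, 0, 0], [0, 0, 0]],
])

```text
time: 10.08
tcp_pos: [587.8, 202.7, 141.5]
tool_rot: [0.0, 0.791, 0.612, -0.0]
force: [0.0, -2.0, 2.3]
opening: 0.32
gripper_force: 8.0
```

Emit:
servo_tool([
  [[0, -0.74, 0], [0, 0, -0.5]],
  [[0, -0.74, 0], [0, 0, -0.5]],
  [[0, 0, 0], [0, 0, 0]],
  [[0, 0, 0], [0, 0, 0]],
])

```text
time: 10.42
tcp_pos: [586.4, 203.1, 141.5]
tool_rot: [0.0, 0.786, 0.619, -0.0]
force: [-1.5, -1.6, 1.9]
opening: 0.321
gripper_force: 8.0
```

Emit:
servo_tool([
  [[0, -0.74, 0], [0, 0, -0.5]],
  [[0, -0.74, 0], [0, 0, -0.5]],
  [[0, 0, 0], [0, 0, 0]],
  [[0, 0, 0], [0, 0, 0]],
])

```text
time: 10.75
tcp_pos: [584.9, 203.4, 141.5]
tool_rot: [0.0, 0.78, 0.625, -0.0]
force: [-0.8, -3.1, 1.8]
opening: 0.316
gripper_force: 8.0
```

Emit:
servo_tool([
  [[-0.4, -0.74, 0], [0, 0, -0.5]],
  [[-0.4, -0.74, 0], [0, 0, -0.5]],
  [[0, 0, 0], [0, 0, 0]],
  [[0, 0, 0], [0, 0, 0]],
])

```text
time: 11.08
tcp_pos: [583.3, 203.7, 141.6]
tool_rot: [-0.0, 0.775, 0.632, 0.0]
force: [-1.0, -1.2, -0.0]
opening: 0.321
gripper_force: 8.0
```

Emit:
servo_tool([
  [[-0.2, -0.74, 0], [0, 0, -0.5]],
  [[-0.2, -0.74, 0], [0, 0, -0.5]],
  [[0, 0, 0], [0, 0, 0]],
  [[0, 0, 0], [0, 0, 0]],
])

```text
time: 11.42
tcp_pos: [581.8, 204.0, 141.6]
tool_rot: [-0.0, 0.769, 0.639, 0.0]
force: [0.0, 1.9, -1.3]
opening: 0.322
gripper_force: 8.0
```

Emit:
servo_tool([
  [[0, -0.74, 0], [0, 0, -0.5]],
  [[0, -0.74, 0], [0, 0, -0.5]],
  [[0, 0, 0], [0, 0, 0]],
  [[0, 0, 0], [0, 0, 0]],
])

```text
time: 11.75
tcp_pos: [580.3, 204.2, 141.6]
tool_rot: [-0.0, 0.763, 0.646, 0.0]
force: [0.5, 2.7, -1.5]
opening: 0.32
gripper_force: 8.0
```

Emit:
servo_tool([
  [[0, -0.74, 0], [0, 0, -0.5]],
  [[0, -0.74, 0], [0, 0, -0.5]],
  [[0, 0, 0], [0, 0, 0]],
  [[0, 0, 0], [0, 0, 0]],
])

```text
time: 12.08
tcp_pos: [578.8, 204.4, 141.6]
tool_rot: [-0.0, 0.758, 0.653, 0.0]
force: [0.3, 4.6, -1.1]
opening: 0.316
gripper_force: 8.0
```

Emit:
servo_tool([
  [[0.5, -0.74, 0], [0, 0, -0.5]],
  [[0.5, -0.74, 0], [0, 0, -0.5]],
  [[0, 0, 0], [0, 0, 0]],
  [[0, 0, 0], [0, 0, 0]],
])

```text
time: 12.42
tcp_pos: [577.5, 204.6, 141.6]
tool_rot: [0.0, 0.752, 0.659, -0.0]
force: [-1.5, 3.0, -0.3]
opening: 0.32
gripper_force: 8.0
```

Emit:
servo_tool([
  [[0.2, -0.74, 0], [0, 0, -0.5]],
  [[0.2, -0.74, 0], [0, 0, -0.5]],
  [[0, 0, 0], [0, 0, 0]],
  [[0, 0, 0], [0, 0, 0]],
])

```text
time: 12.75
tcp_pos: [576.8, 204.6, 141.6]
tool_rot: [0.001, 0.747, 0.665, -0.0]
force: [0.9, 0.4, -0.0]
opening: 0.32
gripper_force: 8.0
```

Emit:
servo_tool([
  [[0, -0.74, 0], [0, 0, -0.5]],
  [[0, -0.74, 0], [0, 0, -0.5]],
  [[0, 0, 0], [0, 0, 0]],
  [[0, 0, 0], [0, 0, 0]],
])

```text
time: 13.08
tcp_pos: [576.7, 204.3, 141.6]
tool_rot: [0.001, 0.741, 0.672, 0.001]
force: [5.3, 0.9, -2.8]
opening: 0.319
gripper_force: 8.0
```

Emit:
servo_tool([
  [[0, 0, 0], [0, 0, 0]],
  [[0, 0, 0], [0, 0, 0]],
])

```text
time: 13.25
tcp_pos: [576.7, 204.3, 141.6]
tool_rot: [0.001, 0.741, 0.672, 0.001]
force: [6.0, 0.3, -1.8]
opening: 0.319
gripper_force: 8.0
```

Anticlockwise stop is at TCP (576.7, 204.4). The chord between the stops is 26.3 mm, which is about 17.8° of play, with the middle at 75.0°, i.e. TCP about (589.7, 202.0).

Emit:
servo_tool([
  [[0, 1.48, 0], [0, 0, 1]],
  [[0, 1.48, 0], [0, 0, 1]],
  [[0, 1.48, 0], [0, 0, 1]],
  [[0, 1.48, 0], [0, 0, 1]],
  [[0, 1.48, 0], [0, 0, 1]],
  [[0, 1.48, 0], [0, 0, 1]],
  [[0, 1.48, 0], [0, 0, 1]],
  [[0, 1.48, 0], [0, 0, 1]],
  [[0, 1.48, 0], [0, 0, 1]],
  [[0, 0, 0], [0, 0, 0]],
  [[0, 0, 0], [0, 0, 0]],
  [[0, 0, 0], [0, 0, 0]],
])

```text
time: 14.25
tcp_pos: [588.1, 202.6, 141.5]
tool_rot: [0.0, 0.791, 0.611, -0.0]
force: [0.2, -5.1, 2.0]
opening: 0.322
gripper_force: 8.0
```

```bash
python3 - <<'E'
from h import *
to_tool([589.7,202,141.6],75)
E
```

```text
t 14.25 pos [588.1 202.6 141.5] phi 75.39 F [ 0.22 -5.15  2.05]
shift in tool [-0.2  1.7 -0.1] turn [0.02 0.06 0.39]
```

Emit:
servo_tool([
  [[-0.8, 0.9, 0], [0, 0, 0.4]],
  [[-0.7, 0.8, 0], [0, 0, 0]],
  [[0, 0, 0], [0, 0, 0]],
  [[0, 0, 0], [0, 0, 0]],
  [[0, 0, 0], [0, 0, 0]],
])

```text
time: 14.67
tcp_pos: [588.8, 202.4, 141.5]
tool_rot: [-0.001, 0.793, 0.609, 0.0]
force: [-0.0, -1.3, 0.9]
opening: 0.32
gripper_force: 8.0
```

```bash
python3 - <<'E'
from h import *
to_tool([589.7,202,141.6],75)
E
```

```text
t 14.67 pos [588.8 202.4 141.5] phi 75.06 F [-0.02 -1.32  0.89]
shift in tool [-0.1  0.9 -0.1] turn [-0.03 -0.06  0.06]
```

Emit:
servo_tool([
  [[-0.2, 0.9, 0], [0, 0, 0]],
  [[0, 0, 0], [0, 0, 0]],
  [[0, 0, 0], [0, 0, 0]],
  [[0, 0, 0], [0, 0, 0]],
])

```text
time: 15.0
tcp_pos: [589.5, 202.1, 141.6]
tool_rot: [-0.001, 0.793, 0.609, 0.0]
force: [-2.6, 2.0, 0.3]
opening: 0.32
gripper_force: 8.0
```

```bash
python3 - <<'E'
from h import *
to_tool([589.7,202,141.6],75)
E
```

```text
t 15.0 pos [589.5 202.1 141.6] phi 75.06 F [-2.63  1.98  0.33]
shift in tool [-0.1  0.3 -0. ] turn [-0.05 -0.07  0.06]
```

Emit:
servo_tool([
  [[0, -0.4, 0], [0, 0, 0]],
  [[0, 0, 0], [0, 0, 0]],
  [[0, 0, 0], [0, 0, 0]],
  [[0, 0, 0], [0, 0, 0]],
])

```text
time: 15.33
tcp_pos: [589.5, 202.1, 141.6]
tool_rot: [-0.001, 0.793, 0.609, 0.001]
force: [-1.9, 4.3, 0.1]
opening: 0.318
gripper_force: 8.0
```

```bash
python3 - <<'E'
from h import *
to_tool([589.7,202,141.6],75)
E
```

```text
t 15.33 pos [589.5 202.1 141.6] phi 75.05 F [-1.87  4.27  0.07]
shift in tool [-0.   0.2 -0. ] turn [-0.01 -0.08  0.05]
```

Emit:
servo_tool([
  [[0.8, -0.3, 0], [0, 0, 0]],
  [[0, 0, 0], [0, 0, 0]],
  [[0, 0, 0], [0, 0, 0]],
  [[0, 0, 0], [0, 0, 0]],
])

```text
time: 15.67
tcp_pos: [589.5, 202.1, 141.6]
tool_rot: [-0.0, 0.793, 0.609, 0.0]
force: [-2.2, 3.4, -0.0]
opening: 0.32
gripper_force: 8.0
```

```bash
python3 - <<'E'
from h import *
to_tool([589.7,202,141.6],75)
E
```

```text
t 15.67 pos [589.5 202.1 141.6] phi 75.03 F [-2.2   3.43 -0.02]
shift in tool [-0.   0.2 -0. ] turn [-0.   -0.01  0.03]
```

Emit:
servo_tool([
  [[0, 0, 0], [0, 0, 0]],
  [[0, 0, 0], [0, 0, 0]],
  [[0, 0, 0], [0, 0, 0]],
  [[0, 0, 0], [0, 0, 0]],
  [[0, 0, 0], [0, 0, 0]],
  [[0, 0, 0], [0, 0, 0]],
], grip=60)

```text
time: 16.17
tcp_pos: [589.7, 201.6, 141.5]
tool_rot: [0.0, 0.793, 0.609, -0.0]
force: [0.4, -0.4, -0.6]
opening: 0.658
gripper_force: 0.0
```

Emit:
servo_tool([
  [[0, 0, -10], [0, 0, 0]],
  [[0, 0, -20], [0, 0, 0]],
  [[0, 0, -30], [0, 0, 0]],
  [[0, 0, -30], [0, 0, -4.7]],
  [[0, 0, -20], [0, 0, -4.7]],
  [[0, 0, 0], [0, 0, -4.7]],
  [[0, 0, 0], [0, 0, -4.6]],
  [[-33, -2.8, 0], [0, 0, 0]],
  [[-33, -2.8, 0], [0, 0, 0]],
  [[-33, -2.8, 0], [0, 0, 0]],
  [[-33, -2.8, 0], [0, 0, 0]],
  [[-33, -2.8, 0], [0, 0, 0]],
  [[-33, -2.8, 0], [0, 0, 0]],
  [[-33, -2.8, 0], [0, 0, 0]],
  [[-33, -2.8, 0], [0, 0, 0]],
  [[-33, -2.8, 0], [0, 0, 0]],
  [[-33, -2.8, 0], [0, 0, 0]],
  [[0, 0, 0], [0, 0, 0]],
  [[0, 0, 0], [0, 0, 0]],
  [[0, 0, 0], [0, 0, 0]],
], grip=0)

```text
time: 17.83
tcp_pos: [583.1, -128.5, 252.2]
tool_rot: [0.0, 0.684, 0.73, 0.0]
force: [-0.4, 0.5, 0.5]
opening: 0.006
gripper_force: 0.0
```

```bash
python3 - <<'E'
from h import *
to_tool([583,-131,98],93.7)
for c in("scene","top"):
    bot.camera(c)
    for t in("knob","bolt_post","rim_stud","wheel"):
        print(c,t,[(np.round(d["point"],1).tolist(),round(d["confidence"],2)) for d in bot.mark_of(c,t)][:2])
E
```

```text
t 17.83 pos [ 583.1 -128.5  252.2] phi 93.74 F [-0.38  0.5   0.46]
shift in tool [ -2.6  -0.4 154.2] turn [ 0.04 -0.03  0.04]
scene knob [([589.2, 200.6, 159.5], 0.94)]
scene bolt_post [([579.2, -97.7, 129.4], 0.69), ([656.0, 317.8, -1.0], 0.24)]
scene rim_stud [([489.7, 20.3, 98.2], 0.84)]
scene wheel [([655.9, 316.6, -1.6], 0.64), ([565.7, 117.2, 68.0], 0.58)]
top knob [([590.8, 193.5, 160.4], 0.81), ([486.6, 16.8, 99.8], 0.16)]
top bolt_post [([567.3, 121.4, -4.4], 0.7), ([581.7, -95.4, 132.2], 0.46)]
top rim_stud [([486.3, 18.0, 101.0], 0.68), ([471.3, 313.3, -0.1], 0.63)]
top wheel [([566.4, 113.4, 67.0], 0.93)]
```

Emit:
servo_tool([
  [[-3, -0.5, 25], [0, 0, 0]],
  [[0, 0, 25], [0, 0, 0]],
  [[0, 0, 25], [0, 0, 0]],
  [[0, 0, 25], [0, 0, 0]],
  [[0, 0, 25], [0, 0, 0]],
  [[0, 0, 20], [0, 0, 0]],
  [[0, 0, 9], [0, 0, 0]],
  [[0, 0, 0], [0, 0, 0]],
  [[0, 0, 0], [0, 0, 0]],
])

```text
time: 19.08
tcp_pos: [583.2, -132.1, 98.0]
tool_rot: [0.0, 0.684, 0.73, 0.0]
force: [-0.4, 0.1, -0.2]
opening: 0.003
gripper_force: 0.0
```

Emit:
servo_tool([
  [[3, 0, 0], [0, 0, 0]],
  [[3, 0, 0], [0, 0, 0]],
  [[3, 0, 0], [0, 0, 0]],
  [[3, 0, 0], [0, 0, 0]],
  [[3, 0, 0], [0, 0, 0]],
  [[3, 0, 0], [0, 0, 0]],
  [[0, 0, 0], [0, 0, 0]],
  [[0, 0, 0], [0, 0, 0]],
])

```text
time: 19.75
tcp_pos: [581.6, -114.1, 97.6]
tool_rot: [0.0, 0.684, 0.73, 0.0]
force: [0.9, -0.6, -1.2]
opening: 0.007
gripper_force: 0.0
```

Emit:
servo_tool([
  [[2, 0, 0], [0, 0, 0]],
  [[2, 0, 0], [0, 0, 0]],
  [[2, 0, 0], [0, 0, 0]],
  [[2, 0, 0], [0, 0, 0]],
  [[2, 0, 0], [0, 0, 0]],
  [[0, 0, 0], [0, 0, 0]],
])

```text
time: 20.25
tcp_pos: [580.8, -104.0, 97.5]
tool_rot: [-0.0, 0.684, 0.73, -0.0]
force: [-0.8, -3.0, 0.1]
opening: 0.007
gripper_force: 1.2
```

Emit:
servo_tool([
  [[2, 0, 0], [0, 0, 0]],
  [[2, 0, 0], [0, 0, 0]],
  [[2, 0, 0], [0, 0, 0]],
  [[2, 0, 0], [0, 0, 0]],
  [[0, 0, 0], [0, 0, 0]],
])

```text
time: 20.67
tcp_pos: [580.1, -95.5, 97.5]
tool_rot: [-0.0, 0.683, 0.73, -0.0]
force: [-0.0, -2.6, 1.2]
opening: 0.005
gripper_force: 0.9
```

Emit:
servo_tool([
  [[1.5, 0, 0], [0, 0, 0]],
  [[1.5, 0, 0], [0, 0, 0]],
  [[0, 0, 0], [0, 0, 0]],
  [[0, 0, 0], [0, 0, 0]],
])

```text
time: 21.0
tcp_pos: [580.2, -92.9, 97.5]
tool_rot: [-0.0, 0.684, 0.73, 0.0]
force: [-0.8, -2.2, 0.1]
opening: 0.004
gripper_force: 0.9
```

Emit:
servo_tool([
  [[1, 0, 0], [0, 0, 0]],
  [[1, 0, 0], [0, 0, 0]],
  [[0, 0, 0], [0, 0, 0]],
  [[0, 0, 0], [0, 0, 0]],
])

```text
time: 21.33
tcp_pos: [580.1, -92.3, 97.5]
tool_rot: [0.0, 0.684, 0.729, -0.0]
force: [-0.5, -5.0, -0.0]
opening: 0.006
gripper_force: 2.4
```

Emit:
servo_tool([
  [[1, 0, 0], [0, 0, 0]],
  [[1, 0, 0], [0, 0, 0]],
  [[0, 0, 0], [0, 0, 0]],
  [[0, 0, 0], [0, 0, 0]],
])

```text
time: 21.67
tcp_pos: [580.1, -92.2, 97.6]
tool_rot: [0.001, 0.684, 0.729, -0.001]
force: [-0.3, -8.0, 0.6]
opening: 0.004
gripper_force: 3.8
```

Emit:
servo_tool([
  [[1, 0, 0], [0, 0, 0]],
  [[1, 0, 0], [0, 0, 0]],
  [[0, 0, 0], [0, 0, 0]],
  [[0, 0, 0], [0, 0, 0]],
])

```text
time: 22.0
tcp_pos: [580.0, -92.1, 97.6]
tool_rot: [0.002, 0.685, 0.729, -0.002]
force: [-0.3, -11.5, 0.4]
opening: 0.009
gripper_force: 5.3
```

```bash
python3 - <<'E'
from h import *
import cv2
to_tool([583,-132,98],93.7)
im=bot.camera("scene");cv2.imwrite("pics/b.png",cv2.resize(im[110:290,160:380,::-1],None,fx=3,fy=3))
print([(np.round(d["point"],1).tolist(),round(d["confidence"],2)) for d in bot.mark_of("scene","bolt_post")][:2])
E
```

```text
t 22.0 pos [580.  -92.1  97.6] phi 93.54 F [ -0.33 -11.48   0.38]
shift in tool [-40.1   0.5  -0.2] turn [-0.01  0.33 -0.16]
[([579.9, -74.9, 128.6], 0.42), ([387.2, 160.6, -4.7], 0.35)]
```

View pics/b.png

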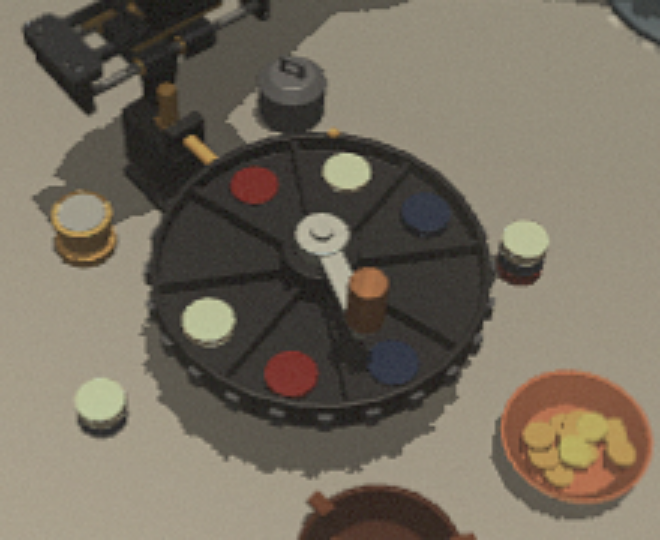

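Picture: the bolt reaches the rim at about (212,160) px in the crop, and the post is 192–194 mm from the axis. It doesn't move under 11 N, so it is home. The crank is undisturbed. Retreating.

Emit:
servo_tool([
  [[-8, 0, 0], [0, 0, 0]],
  [[-10, 0, 0], [0, 0, 0]],
  [[-15, 0, 0], [0, 0, 0]],
  [[-10, 0, -15], [0, 0, 0]],
  [[0, 0, -25], [0, 0, 0]],
  [[0, 0, -30], [0, 0, 0]],
  [[0, 0, -30], [0, 0, 0]],
  [[0, 0, -20], [0, 0, 0]],
  [[0, 0, 0], [0, 0, 0]],
  [[0, 0, 0], [0, 0, 0]],
  [[0, 0, 0], [0, 0, 0]],
])

```text
time: 23.02
tcp_pos: [582.2, -129.5, 216.7]
tool_rot: [-0.001, 0.683, 0.73, 0.0]
force: [-0.7, 0.1, -0.6]
opening: 0.003
gripper_force: 0.0
```

```bash
python3 - <<'E'
from h import *
for c in("scene","top"):
    bot.camera(c)
    for t in("knob","bolt_post","rim_stud"):
        print(c,t,[(np.round(d["point"],1).tolist(),round(d["confidence"],2)) for d in bot.mark_of(c,t)][:2])
print(bot.get_state()["tcp_pos"])
print(bot.hand_in())
E
```

```text
scene knob [([589.9, 201.4, 162.0], 0.83)]
scene bolt_post [([566.1, 118.9, 73.2], 0.71), ([578.3, -74.5, 129.7], 0.57)]
scene rim_stud [([488.3, 19.7, 100.0], 0.72)]
top knob [([589.9, 198.0, 160.6], 0.67)]
top bolt_post [([582.0, -73.7, 135.1], 0.51), ([568.7, 113.5, 66.1], 0.4)]
top rim_stud [([487.3, 20.2, 100.1], 0.74), ([676.9, -66.5, 2.0], 0.22)]
[ 582.47934847 -130.11484366  217.10436213]
the job is handed in; nothing more can be done
None
```

The job is handed in, with no verdict returned: I felt about 17.8° of free play, left the crank within roughly 0.2 mm of its middle at the knob, and pushed the bolt home to its stop. The wheel and the other things showed no sign of having moved, and the arm finished clear at about 23 s.

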